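# Set up the measuring stage on its three-point fixture

### The job

Pull the measuring stage out from under its clear hood by its tongue, stand it on the open green mat and let go; then take it again by the square knob and lower it gently onto the dark fixture, tongue between the two posts, so that its three ball feet settle fully home in the cone, the groove and on the flat, and let go. Then put the notched ring flat on the stage, over the knob, with the feet still home. Do not tip the stage, and leave the plain ring and the hub where they are.

Things in the scene. Friction and masses are not known exactly. Their poses are not given: they have to be found in the camera images.
- stage: Measuring stage: aluminium plate on three steel ball feet, 0.32 kg, nearly balanced under its knob. Origin: on the knob's axis, level with the undersides of the balls; z up, -x towards the tongue. Plate x -55 to 75, y -60 to 60, z 20 to 26 mm. At the start it stands on the rack's floor, plate under the hood, tongue out, axes nearly parallel to the rack's (within 0.05 rad, 7 mm).
- knob: The stage's knob, fixed on the plate. Origin: centre of its foot, on the plate's top, 26 mm above the stage's origin; axes as the stage's. A round tapered spigot 35 mm across at the plate (31 mm at 8 mm up), then a square grip 22 x 22 mm, sides along the stage's x and y, from 8 to 45 mm above the plate.
- tongue (a point): Point to pinch on the stage's tongue: a flat bar 22 mm wide (along stage y), stage x -102 to -55, z 20 to 30 mm. This point is at x -82 mm, half-way through the thickness, 25 mm above the undersides of the balls.
- foot_a (a point): Centre of the 16 mm ball foot at stage (-35, 45, 8) mm; it belongs in the cone.
- foot_b (a point): Centre of the 16 mm ball foot at stage (-35, -45, 8) mm; it belongs in the groove.
- foot_c (a point): Centre of the 16 mm ball foot at stage (60, 0, 8) mm, opposite the tongue; it belongs on the flat.
- rack: Fixed parking place of the stage. Origin: on the work surface, under the stage's parking spot; the open side faces -x. Floor plate 6 mm thick, x -65 to 85, y -86 to 86 mm. Side walls (inner faces y -80 and 80, from x -25 back) and back wall (inner face x 85) carry the hood. The stage must come out towards -x; after 120 mm it is clear of rack and hood.
- hood (a point): Centre of the top face of the rack's flat clear plastic hood with dark edging, which covers the knob: rack x -30 to 91, y -89 to 89 mm, underside 106 and top 112 mm above the work surface.
- fixture: Fixed dark steel base, 12 mm thick, x -100 to 90, y -72 to 72 mm. Origin on the work surface; axes are those of the seated stage. Carries the cone, groove and flat seats and two posts 14 mm thick, tops 62 mm up, at (-83, 27) and (-83, -27) mm, 40 mm clear between them; the seated tongue lies there, with no room for fingers beside it.
- seat (a point): Where the stage's origin is when its feet are fully home: on the fixture's z axis, 22 mm above the work surface; axes as the fixture's (the tongue then points to the fixture's -x).
- cone (a point): Where the centre of the foot in the cone is when home: fixture (-35, 45, 30) mm. The cone is a hole in a round steel boss 40 mm across, top 33 mm above the work surface, mouth 22 mm wide, walls 60 degrees steep.
- groove (a point): Where the centre of the foot in the V groove is when home: fixture (-35, -45, 30) mm. The groove runs along the fixture's y in a steel block, top 33 mm above the work surface, mouth 22 mm wide, walls 60 degrees steep.
- flat (a point): Where the centre of the foot on the flat is when home: fixture (60, 0, 30) mm. The flat is a low round steel pad 36 mm across, top 22 mm above the work surface.
- notched_ring: The workpiece: steel ring with six square teeth (wide gaps between) standing up round its top rim. 60 mm outside, 40 mm bore, plain body 22 mm high plus 9 mm teeth, about 0.33 kg. Origin: centre of its underside, z up. Stands on the mat at the start, in one of two spots, the plain ring in the other.
- plain_ring: Bystander: steel ring of the same size (60 mm outside, 40 mm bore, 31 mm high) but with a smooth top rim. Origin: centre of its underside.
- hub: Bystander: steel hub, a flange 60 mm across and 10 high with a 34 mm neck on it, 40 mm high in all. Origin: centre of its underside. The mat between the hub, the two rings and the rack is open (about 0.2 m free round world x 0.51, y 0.12 m), room to stand the stage on. Leave the hub where it is.
Not all that is in view belongs to the job. What is shaped like the stage but red is not meant. Leave any orange look-alike of the notched_ring alone.

How it is judged (in metres and radians):
On the way, in this order (a step that is already met when the one before it is completed fails the run):
1. the stage stands on the mat on its three feet, outside the rack, let go (x of stage in the frame of rack below -0.1 m and horizontal distance between stage and seat above 0.12 m and height (world z) of each of foot_a, foot_b, foot_c below 0.0105 m and linear speed of stage below 0.02 m/s and angular speed of stage below 0.1 rad/s and contact force between the fingers and stage below 0.1 N), for 0.2 s.
2. the stage is lifted by its knob (contact force between the fingers and knob above 1 N and height (world z) of stage above 0.02 m), for 0.2 s.
3. the three feet are home in the fixture and the stage is let go (distance between foot_a and cone below 0.003 m and distance between foot_b and groove below 0.0035 m and horizontal distance between foot_c and flat below 0.006 m and height (world z) of foot_c between 0.0275 and 0.0325 m and linear speed of stage below 0.02 m/s and angular speed of stage below 0.1 rad/s and contact force between the fingers and stage below 0.1 N), for 0.3 s.
At the end, for the whole second after the job is handed in: Stage let go and still in the fixture: ball centres within 3 mm of home in the cone, 3.5 mm in the groove, 6 mm sideways and 2.5 mm in height on the flat. Notched ring let go, still, teeth up, flat on the plate (2 mm, 0.06 rad), centred within 5 mm of the knob axis (all of step 3 and horizontal distance between notched_ring and knob below 0.005 m and z of notched_ring in the frame of knob between -0.002 and 0.002 m and angle between the z axis of notched_ring and the z axis of stage, either way round below 0.06 rad and angle between notched_ring's own z axis and vertical below 0.1 rad and linear speed of notched_ring below 0.02 m/s and contact force between the fingers and notched_ring below 0.1 N); the robot touches nothing.
It fails at once if the plain ring or the hub is shifted by more than 25 mm (distance of any of hub, plain_ring from where it was at the start of the episode above 0.025 m).
It fails at once if the stage is tipped by more than 30 degrees (angle between stage's own z axis and vertical above 0.52 rad).
It fails at once if the stage falls or slams into the fixture (over 0.45 m/s within 30 mm of its seat) (distance between stage and seat below 0.03 m and linear speed of stage above 0.45 m/s).
It also fails if it takes over 66 s, if anything falls off the work surface, if the arm or the gripper's body presses on something with over 40 N, if the wrist force passes 120 N, or if a joint passes its speed limit or range.

### The arm

A 7-joint arm with a two-finger parallel gripper is mounted at the origin on the work surface. World frame = base frame: x ahead of the robot, y to its left, z up, the work surface at z = 0. Lengths are in m, angles in degrees, forces in N, time in s.
With the tool pointing down it reaches from about 0.425 to 0.875 m from the base axis. Payload 4.7 kg.
Tool frame: the origin (TCP) lies midway between the tips of the shut fingers; the grasp point (between the pads) lies 19 mm behind it; z points along the fingers, y is the direction in which the jaws open and shut (so a half turn about z gives the same grasp; the last joint's range is limited). The gripper opens to 87 mm and grips with 3 to 60 N. Pads are 19 mm wide; open, the fingers measure 117 mm over their backs; the gripper's body (75 mm by 190 mm) begins 51 mm behind the grasp point.
Start: joints at [77.527, 18.392, -4.016, 83.108, 1.295, 78.541, -3.26], TCP at [0.149, -0.633, 0.223] pointing down, gripper open.
Joint ranges: [-163.93, 163.93], [-17.29, 119.83], [-79.2, 71.16], [3.27, 140.29], [-89.18, 269.18], [5.43, 117.66], [-154.24, 154.24]. Speed limits (degrees/s): [147.25, 147.25, 180, 180, 180, 180, 180].

### API

Orientations are given as [roll, pitch, yaw] about the fixed x, y, z axes, in that order (R = Rz(yaw) Ry(pitch) Rx(roll)).
In Python, from cell import env gives the robot as it stands.
- The arm moves only by the tool apply_moves, never from a script. Its argument "targets" is a list of rows, each a list of 2 entries, a list of its own where there are three numbers: the shift along the world's x, y, z in mm, then the turn, a rotation vector about the world's x, y, z in rad. A call has 1 to 8 rows; each row is the pose to reach, as a shift and turn from the pose commanded when the call began; what a row does not reach only later rows make up. A row lasts 1/10 s, in which the tool goes at most 50 mm and 8.59 degrees, less where a joint would pass 70% of its speed; a pose out of reach is approached as far as the arm can. A call with a gripper value outside its range is refused whole. "hand" is the finger opening in mm, from 0 to 87, set as the call begins (left out, the last holds). The fingers move at their own pace and stop on an object; "squeeze" is the grip in N (left out, the last holds). Time passes only in rows, so rows that repeat a pose let the fingers close. It gives the time, the measured TCP pose, the force and the opening at its end, in the units of the state.
- env.get_obs(): the state, without advancing time (a new reading comes with each control period).
- env.read_camera(name): name is "scene" or "top" or "wrist"; returns a dict with "image" (420x560x3 uint8, red, green, blue), "camera_matrix" (3x3 intrinsics, pixels), "camera_from_world" (4x4, takes a point from world to camera coordinates); the wrist camera has in their place "mount" (4x4, takes a point from camera to tool coordinates, whose origin is the TCP and whose axes are the flange's). Camera axes: x right, y down, z forward; pixel columns grow to the right and rows downward; lengths in m; the calibration is good to about 2 mm. A picture is of the moment at which its call begins: read the wrist's pose just before it. There is no depth.
- env.sign_off(): hands the job in, once; it reports no verdict.
Trained networks look in a picture, given as the dict that the camera call returned (one of the last four; its "shot" number tells which), for a name from the list of things; names that differ only in an ending like _2 or _b are one class to them, and where a whole thing is asked for, a point or a joint stands for the part that bears it (a point fixed in the world has none). Each returns a list of dicts, best first, with "conf" (0 to 1); they miss things now and then, are a little off and sometimes report something else, mostly with a low value. They report only what shows in the picture. A call takes as long as a camera call. They do not tell look-alikes from the thing itself.
- env.regions_of(picture, target): "region" (420x560 bool, what is visible of it) and "rect" ([left, top, right, bottom] in pixels, round what is visible of it).
The state is a dict: "time_s": time; "qpos": joint angles; "joint_velocities": joint speeds; "effort": joint torques, N m; "tool_pos": TCP position; "tool_rot": TCP orientation; "force": force on the tool from outside, world axes, zero at the start; "wrist_torque": the same for the moment, N m; "grip_width": finger opening in m.
Only numpy, scipy, OpenCV 4.12 (cv2) and the standard library are available. Lean on these libraries where they do the work, as an engineer would, in place of code of your own. Each camera call takes 0.05 s, during which the arm holds its last target. There are 200 camera calls.

## Working session

There is one attempt and no reset: what is moved stays moved. The work goes in short steps, Python scripts to look and compute and a tool call to move; the robot and the scene stay as the last step left them, time stands still between calls to the robot, and variables do not carry over. Pictures are saved under pics/ and viewed, about 8 in all and at most 12, crops included, and the job is handed in when it is done.

Besides the shell and the picture viewer there is one more tool, called as a command line: name --argument value ..., lists and objects as JSON in quotes. apply_moves: Moves the arm, as the interface text tells. Its arguments: {"type":"object","properties":{"targets":{"type":"array","items":{"type":"array"}},"hand":{"type":"number"},"squeeze":{"type":"number"}},"required":["targets"]}

```bash
ls; mkdir -p pics; cat > h.py <<'E'
import numpy as np, cv2
from cell import env
from scipy.spatial.transform import Rotation as R
def save(p,n): cv2.imwrite(f'pics/{n}.png',p['image'][:,:,::-1])
E
python3 - <<'E'
from h import *
o=env.get_obs();print({k:np.round(v,3).tolist() if not isinstance(v,float) else v for k,v in o.items()})
a=env.read_camera('scene');b=env.read_camera('top')
save(a,'s0');save(b,'t0')
for n,p in(('s',a),('t',b)):
  print(n,np.round(p['camera_matrix'],1).tolist(),np.round(p['camera_from_world'],3).tolist())
  for t in ['stage','knob','tongue','rack','hood','fixture','notched_ring','plain_ring','hub']:
    for r in env.regions_of(p,t)[:3]: 
      m=r['region'];ys,xs=np.nonzero(m);print(n,t,round(r['conf'],2),np.round(r['rect']).tolist(),xs.mean().round(1),ys.mean().round(1),m.sum())
E
```

```text
pics
{'time_s': 0.0, 'qpos': [77.526, 18.439, -4.016, 83.175, 1.295, 78.54, -3.261], 'joint_velocities': [-0.069, -0.047, -0.021, 0.023, -0.007, 0.028, 0.011], 'effort': [-0.0, -49.129, -0.405, -31.252, -0.064, 0.044, 0.0], 'tool_pos': [0.149, -0.632, 0.221], 'tool_rot': [-179.891, 0.005, 13.283], 'force': [0.534, 0.414, 0.164], 'wrist_torque': [-0.035, -0.039, 0.017], 'grip_width': 0.0871083836272984}
s [[402.0, 0.0, 277.7], [0.0, 402.0, 210.3], [0.0, 0.0, 1.0]] [[-0.038, 0.999, 0.007, -0.035], [0.73, 0.032, -0.683, -0.329], [-0.683, -0.021, -0.73, 1.685], [0.0, 0.0, 0.0, 1.0]]
s stage 0.93 [337.0, 214.0, 364.0, 247.0] 352.1 229.7 484
s stage 0.9 [390.0, 172.0, 434.0, 210.0] 411.8 187.0 970
s knob 0.69 [409.0, 175.0, 422.0, 189.0] 413.2 182.5 118
s knob 0.54 [286.0, 247.0, 306.0, 272.0] 295.8 259.4 370
s tongue 0.9 [336.0, 219.0, 364.0, 246.0] 351.4 229.6 419
s tongue 0.78 [387.0, 171.0, 433.0, 209.0] 411.6 186.6 917
s rack 0.6 [344.0, 191.0, 404.0, 264.0] 379.0 228.3 2888
s hood 0.69 [346.0, 191.0, 399.0, 263.0] 378.3 228.6 2983
s fixture 0.78 [141.0, 202.0, 192.0, 264.0] 164.3 233
[... 817 characters left out ...]
6.0, 168.0, 212.0, 211.0] 191.1 188.7 744
t tongue 0.66 [92.0, 228.0, 133.0, 288.0] 111.4 263.2 1942
t tongue 0.62 [252.0, 141.0, 266.0, 161.0] 257.4 151.4 123
t rack 0.68 [129.0, 148.0, 206.0, 220.0] 164.1 183.0 3350
t rack 0.68 [308.0, 222.0, 329.0, 242.0] 318.6 232.0 311
t hood 0.68 [134.0, 148.0, 205.0, 219.0] 163.9 182.9 3257
t hood 0.16 [366.0, 151.0, 435.0, 228.0] 400.5 188.3 3329
t fixture 0.77 [368.0, 149.0, 434.0, 228.0] 400.2 187.8 3183
t notched_ring 0.63 [329.0, 153.0, 353.0, 177.0] 340.4 165.0 310
t notched_ring 0.53 [298.0, 135.0, 316.0, 157.0] 306.3 145.9 297
t plain_ring 0.61 [248.0, 141.0, 266.0, 165.0] 255.8 151.3 243
t hub 0.69 [307.0, 220.0, 327.0, 243.0] 318.8 232.1 330
```

```bash
python3 - <<'E'
import cv2,numpy as np
a=cv2.imread('pics/s0.png')[160:290,120:450];b=cv2.imread('pics/t0.png')[120:300,80:450]
a=cv2.resize(a,(800,315),interpolation=3)[:290];b=cv2.resize(b,(637,310),interpolation=3)
c=np.zeros((600,800,3),np.uint8);c[:290]=a;c[290:600,:637]=b;cv2.imwrite('pics/v1.png',c)
E
```

```text
(no output)
```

View pics/v1.png

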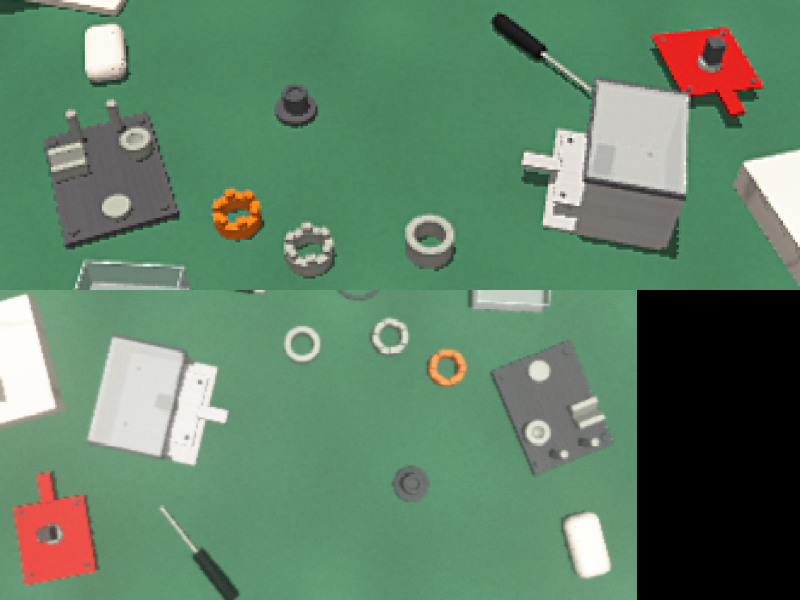

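The view shows the rack at left in the top picture, opening to the right (world -y), with the white tongue at px (191,188). The dark fixture is at (400,188), and the grey notched ring is at (306,146). The orange look-alike, plain ring and hub are also visible. Next I'll turn these into coarse poses.

```bash
cat >> h.py <<'E'
def cam(p,tool=None):
  if 'camera_from_world' in p: return p['camera_matrix'],np.array(p['camera_from_world'])
  T=np.eye(4);T[:3,:3]=R.from_euler('xyz',tool['tool_rot'],degrees=True).as_matrix();T[:3,3]=tool['tool_pos']
  return p['camera_matrix'],np.linalg.inv(T@np.array(p['mount']))
def toplane(C,uv,z):
  K,E=C;uv=np.atleast_2d(np.array(uv,float));d=np.c_[uv,np.ones(len(uv))]@np.linalg.inv(K).T@E[:3,:3]
  c=-E[:3,:3].T@E[:3,3];return c+d*((z-c[2])/d[:,2])[:,None]
def proj(C,X):
  K,E=C;q=(np.atleast_2d(X)@E[:3,:3].T+E[:3,3])@K.T;return q[:,:2]/q[:,2:]
E
python3 - <<'E'
from h import *
p=env.read_camera('top');C=cam(p)
s=env.read_camera('scene');S=cam(s)
w=env.read_camera('wrist');print(np.round(w['mount'],3).tolist(),np.round(w['camera_matrix'],1).tolist());
for t,z in(('fixture',.012),('hood',.112),('stage',.032)):
  for r in env.regions_of(p,t)[:2]:
    c=cv2.findContours(r['region'].astype(np.uint8),0,1)[0];c=max(c,key=len)[:,0]
    X=toplane(C,c,z)[:,:2].astype(np.float32);m=cv2.minAreaRect(X);print(t,np.round(m[0],3),np.round(m[1],3),round(m[2],1))
for n,z in(('notched_ring',.022),('plain_ring',.03),('hub',.01)):
 for q,D in((p,C),(s,S)):
  for r in env.regions_of(q,n)[:3]:
   b=r['rect'];print(n,round(r['conf'],2),toplane(D,[(b[0]+b[2])/2,(b[1]+b[3])/2],z).round(3))
E
```

```text
[[-0.0, -0.954, -0.299, 0.083], [1.0, -0.0, 0.0, -0.0], [-0.0, -0.299, 0.954, -0.162], [0.0, 0.0, 0.0, 1.0]] [[344.6, 0.0, 278.1], [0.0, 344.6, 209.6], [0.0, 0.0, 1.0]]
fixture [ 0.573 -0.306] [0.192 0.148] 23.1
hood [0.555 0.346] [0.177 0.183] 78.6
stage [0.547 0.285] [0.091 0.122] 79.1
stage [0.349 0.524] [0.176 0.124] 10.9
notched_ring 0.59 [[ 0.634 -0.13   0.022]]
notched_ring 0.51 [[ 0.682 -0.029  0.022]]
notched_ring 0.74 [[ 0.64  -0.12   0.022]]
notched_ring 0.72 [[ 0.691 -0.031  0.022]]
notched_ring 0.57 [[ 0.571 -0.302  0.022]]
plain_ring 0.64 [[0.658 0.114 0.03 ]]
plain_ring 0.89 [[0.675 0.117 0.03 ]]
hub 0.75 [[ 0.442 -0.064  0.01 ]]
hub 0.47 [[ 0.439 -0.066  0.01 ]]
```

apply_moves --targets '[[[400,300,0],[0,0,0.6]],[[400,300,0],[0,0,0.6]],[[400,300,0],[0,0,0.6]],[[400,300,0],[0,0,0.6]],[[400,300,0],[0,0,0.6]],[[400,300,0],[0,0,0.6]],[[400,300,0],[0,0,0.6]],[[400,300,0],[0,0,0.6]]]' --hand 87 --squeeze 40

```text
time_s: 2.4
tool_pos: [0.4707, -0.3914, 0.2229]
tool_rot: [180.0, 0.0, 47.6]
force: [0.5, -0.4, 0.2]
grip_width: 0.087
```

apply_moves --targets '[[[50,50,0],[0,0,0.1]],[[50,50,0],[0,0,0.1]],[[50,50,0],[0,0,0.1]],[[50,50,0],[0,0,0.1]]]'

```text
time_s: 2.8
tool_pos: [0.5191, -0.343, 0.2225]
tool_rot: [-180.0, 0.1, 53.4]
force: [-1.3, -0.6, 0.3]
grip_width: 0.0868
```

```bash
python3 - <<'E'
from h import *
o=env.get_obs();p=env.read_camera('wrist');C=cam(p,o);save(p,'w1');np.savez('w1.npz',K=C[0],E=C[1])
for t,z in(('fixture',.012),):
  for r in env.regions_of(p,t)[:2]:
    c=cv2.findContours(r['region'].astype(np.uint8),0,1)[0];c=max(c,key=len)[:,0]
    X=toplane(C,c,z)[:,:2].astype(np.float32);m=cv2.minAreaRect(X);print(t,np.round(m[0],3),np.round(m[1],3),round(m[2],1))
im=p['image'].copy()
y=np.radians(23.1)
for X in [(-35,45,33),(-35,-45,33),(60,0,22),(-83,27,62),(-83,-27,62),(-100,72,12),(-100,-72,12),(90,72,12),(90,-72,12)]:
  x=np.array(X)/1000;q=[.578+np.cos(y)*x[0]-np.sin(y)*x[1],-.304+np.sin(y)*x[0]+np.cos(y)*x[1],x[2]]
  u=proj(C,q)[0];cv2.drawMarker(im,tuple(int(v) for v in u),(255,0,0),0,9);print(X,u.round(1))
cv2.imwrite('pics/v2.png',cv2.resize(im,(800,600),interpolation=3)[:,:,::-1])
E
```

```text
fixture [ 0.571 -0.307] [0.193 0.145] 23.3
(-35, 45, 33) [245.5 126.3]
(-35, -45, 33) [321.9 171.4]
(60, 0, 22) [334.   62.9]
(-83, 27, 62) [235.2 182.6]
(-83, -27, 62) [283.7 209.7]
(-100, 72, 12) [196.8 165. ]
(-100, -72, 12) [309.1 227.6]
(90, 72, 12) [285.8  -7.1]
(90, -72, 12) [408.5  75.2]
```

View pics/v2.png

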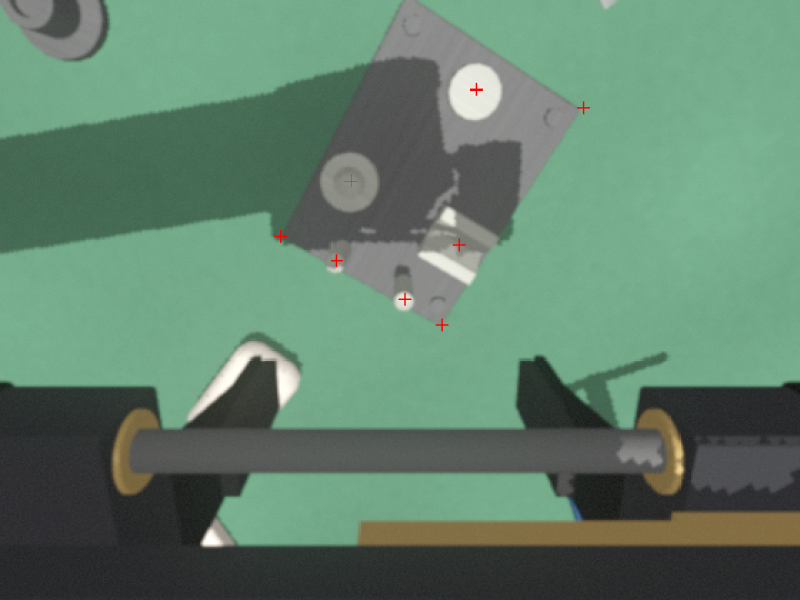

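The markers predicted from the coarse fixture pose land within about 2 px of the real features: flat at (475,92), cone at (350,182) and corners at (283,238) and (580,108). The coarse fixture pose holds. Next, the rack.

apply_moves --targets '[[[0,380,-30],[0,0,0.44]],[[0,380,-30],[0,0,0.44]],[[0,380,-30],[0,0,0.44]],[[0,380,-30],[0,0,0.44]],[[0,380,-30],[0,0,0.44]],[[0,380,-30],[0,0,0.44]],[[0,380,-30],[0,0,0.44]],[[0,380,-30],[0,0,0.44]]]'

```text
time_s: 3.7
tool_pos: [0.5187, 0.0397, 0.1929]
tool_rot: [180.0, -0.0, 78.6]
force: [0.1, 0.0, -0.0]
grip_width: 0.0866
```

apply_moves --targets '[[[8,170,-30],[0,0,0]],[[8,170,-30],[0,0,0]],[[8,170,-30],[0,0,0]],[[8,170,-30],[0,0,0]],[[8,170,-30],[0,0,0]],[[8,170,-30],[0,0,0]]]' --hand 60

```text
time_s: 4.3
tool_pos: [0.5278, 0.2055, 0.1623]
tool_rot: [180.0, 0.1, 78.5]
force: [-0.2, -0.7, -0.7]
grip_width: 0.0608
```

```bash
python3 - <<'E'
from h import *
o=env.get_obs();print(o['tool_pos'],o['tool_rot']);p=env.read_camera('wrist');C=cam(p,o);save(p,'w2')
im=p['image'].copy()
y=np.radians(78.6);O=np.array([.549,.316])
for n,X in dict(t=(-102,11,36),t2=(-102,-11,36),c1=(-55,60,32),c2=(-55,-60,32),h1=(-30,89,112),h2=(-30,-89,112)).items():
  x=np.array(X)/1000;q=[O[0]+np.cos(y)*x[0]-np.sin(y)*x[1],O[1]+np.sin(y)*x[0]+np.cos(y)*x[1],x[2]]
  u=proj(C,q)[0];cv2.drawMarker(im,tuple(int(v) for v in u),(255,0,0),0,9);print(n,u.round(1))
for r in env.regions_of(p,'stage')[:2]:
    m=r['region'];print(r['conf'],r['rect']);im[m]=(im[m]*[1,1,.7]).astype(np.uint8)
cv2.imwrite('pics/v3.png',cv2.resize(im,(800,600),interpolation=3)[:,:,::-1])
E
```

```text
[0.52781662 0.20547223 0.16234539] [1.79997378e+02 7.72233910e-02 7.84951107e+01]
t [264.1 189.1]
t2 [289.6 189. ]
c1 [204.5 133.1]
c2 [348.9 132.8]
h1 [124.9 102. ]
h2 [427.5 101.4]
0.77 [206.5, 47.9, 355.5, 159.0]
```

View pics/v3.png

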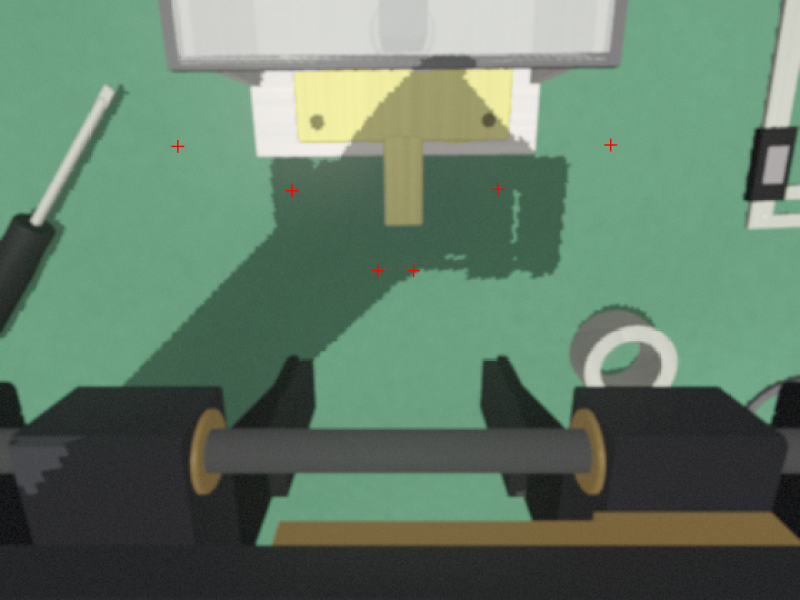

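```bash
python3 - <<'E'
from h import *
o=env.get_obs();p=env.read_camera('wrist');C=cam(p,o)
def g(l,z): 
  X=toplane(C,np.array(l)*.7,z);d=X[0]-X[1];print(z,X.round(4)[:,:2].tolist(),'mid',X.mean(0).round(4),'len',np.linalg.norm(d).round(4),'yaw',np.degrees(np.arctan2(-d[0],d[1])).round(2))
g([(386,225),(423,225)],.036)   # left minus right: left is +y_rack
g([(297,140),(512,140)],.032)
g([(175,69),(616,67)],.109)
g([(257,156),(537,153)],.006)
E
```

```text
0.036 [[0.5294, 0.2426], [0.5507, 0.2382]] mid [0.54   0.2404 0.036 ] len 0.0217 yaw 78.33
0.032 [[0.49, 0.2992], [0.6091, 0.2747]] mid [0.5495 0.287  0.032 ] len 0.1216 yaw 78.35
0.109 [[0.4636, 0.3317], [0.6365, 0.2968]] mid [0.5501 0.3143 0.109 ] len 0.1764 yaw 78.6
0.006 [[0.4583, 0.2963], [0.629, 0.2629]] mid [0.5436 0.2796 0.006 ] len 0.1739 yaw 78.94
```

apply_moves --targets '[[[16,51,-60],[0,0,0]],[[16,51,-60],[0,0,0]],[[16,51,-105],[0,0,0]],[[16,51,-148],[0,0,0]],[[16,51,-148],[0,0,0]],[[16,51,-148],[0,0,0]]]' --hand 50

```text
time_s: 5.05
tool_pos: [0.5438, 0.2571, 0.015]
tool_rot: [-180.0, 0.0, 78.5]
force: [-0.7, -0.2, 0.5]
grip_width: 0.0503
```

apply_moves --targets '[[[0,0,0],[0,0,0]],[[0,0,0],[0,0,0]],[[0,0,0],[0,0,0]],[[0,0,0],[0,0,0]],[[0,0,0],[0,0,0]]]' --hand 10 --squeeze 50

```text
time_s: 5.55
tool_pos: [0.5431, 0.2586, 0.0153]
tool_rot: [180.0, 0.0, 78.6]
force: [-2.4, -1.4, 2.7]
grip_width: 0.0215
```

apply_moves --targets '[[[0,0,2],[0,0,0]],[[-2,-10,2],[0,0,0]],[[-6,-29,2],[0,0,0]],[[-11,-54,2],[0,0,0]],[[-16,-78,2],[0,0,0]],[[-21,-103,2],[0,0,0]],[[-26,-127,2],[0,0,0]],[[-30,-147,2],[0,0,0]]]'

```text
time_s: 6.35
tool_pos: [0.5119, 0.1082, 0.0157]
tool_rot: [-179.9, 0.1, 78.5]
force: [-0.1, 1.6, -3.1]
grip_width: 0.0216
```

```bash
python3 - <<'E'
from h import *
o=env.get_obs();print(o['tool_pos'],o['force'],o['wrist_torque']);p=env.read_camera('wrist');save(p,'w3');q=env.read_camera('scene')['image'][180:300,250:430]
cv2.imwrite('pics/v4.png',np.vstack([p['image'],cv2.resize(q,(560,373),interpolation=3)])[:,:,::-1][:,:][:600] if 0 else np.hstack([cv2.resize(p['image'],(400,300)),cv2.resize(q,(400,300),interpolation=3)])[:,:,::-1])
E
```

```text
[0.51191735 0.10815866 0.01571546] [-0.06033164  1.5749833  -3.06462109] [-0.33292251 -0.06222542 -0.01948701]
```

View pics/v4.png

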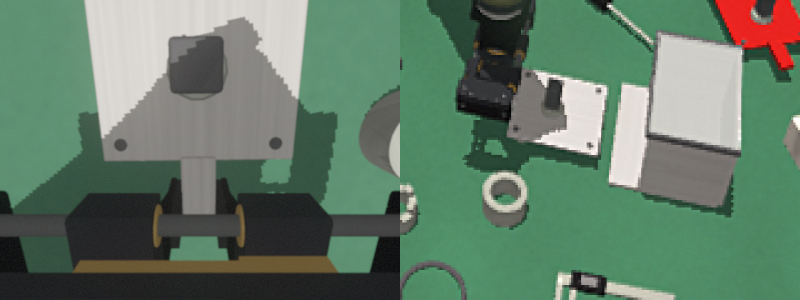

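The stage is held by its tongue and is clear of the rack and hood. I'll pull it a bit further and lower it.

apply_moves --targets '[[[-4,-20,0],[0,0,0]],[[-8,-38,0],[0,0,0]],[[-8,-38,-3],[0,0,0]],[[-8,-38,-6],[0,0,0]],[[-8,-38,-8],[0,0,0]],[[-8,-38,-9],[0,0,0]],[[-8,-38,-9],[0,0,0]]]'

```text
time_s: 7.15
tool_pos: [0.5054, 0.0731, 0.0085]
tool_rot: [-180.0, 0.1, 78.6]
force: [-4.2, -5.4, 9.9]
grip_width: 0.0214
```

apply_moves --targets '[[[0,0,0],[0,0,0]],[[0,0,0],[0,0,0]],[[0,0,0],[0,0,0]],[[0,0,0],[0,0,0]],[[0,0,0],[0,0,0]]]' --hand 60

```text
time_s: 7.65
tool_pos: [0.5053, 0.0738, 0.0075]
tool_rot: [180.0, -0.0, 78.6]
force: [0.0, 0.5, 0.7]
grip_width: 0.0533
```

apply_moves --targets '[[[0,0,45],[0,0,0]],[[0,0,90],[0,0,0]],[[0,0,130],[0,0,0]],[[2,10,160],[0,0,0]],[[2,10,160],[0,0,0]]]'

```text
time_s: 8.15
tool_pos: [0.5104, 0.0855, 0.1723]
tool_rot: [179.5, -0.1, 78.7]
force: [-0.3, -0.3, 1.2]
grip_width: 0.0602
```

```bash
python3 - <<'E'
from h import *
o=env.get_obs();print(o['tool_pos'],o['tool_rot']);p=env.read_camera('wrist');C=cam(p,o);save(p,'w4');np.savez('w4.npz',K=C[0],E=C[1])
for t in('stage','knob'):
  for r in env.regions_of(p,t)[:2]:
    c=cv2.findContours(r['region'].astype(np.uint8),0,1)[0];c=max(c,key=len)[:,0]
    z=.026 if t=='stage' else .071
    X=toplane(C,c,z)[:,:2].astype(np.float32);m=cv2.minAreaRect(X);print(t,r['conf'],np.round(r['rect']),np.round(m[0],4),np.round(m[1],4),round(m[2],1))
cv2.imwrite('pics/v5.png',cv2.resize(p['image'],(800,600),interpolation=3)[:,:,::-1])
E
```

```text
[0.51039456 0.0855039  0.17226836] [ 1.79501456e+02 -1.31606515e-01  7.86842740e+01]
stage 0.8 [198.  16. 344. 230.] [0.5187 0.1433] [0.1769 0.1202] 78.9
knob 0.79 [254.  93. 293. 136.] [0.5216 0.1582] [0.0292 0.0289] 78.7
```

View pics/v5.png

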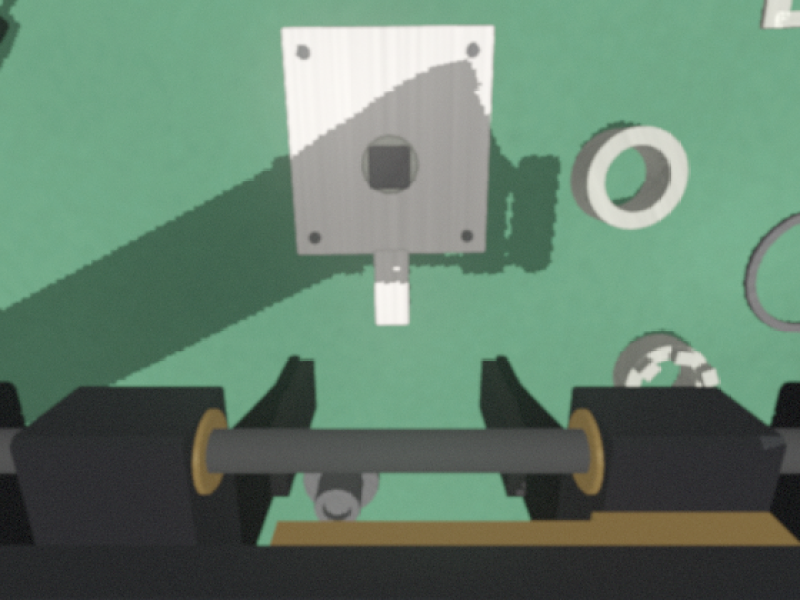

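The stage stands flat on the mat with its knob at view px (389,167). The plain ring is at (637,177), the notched ring at about (665,365), and the hub at (337,500) hasn't moved. The fitted outline is 177 x 120 mm, which matches the model. Next I'll grasp the knob.

apply_moves --targets '[[[6,40,-20],[0,0,0]],[[11,71,-50],[0,0,0]],[[11,71,-80],[0,0,0]],[[11,71,-110],[0,0,0]],[[11,71,-134],[0,0,0]],[[11,71,-134],[0,0,0]],[[11,71,-134],[0,0,0]]]'

```text
time_s: 9.0
tool_pos: [0.5172, 0.1542, 0.0327]
tool_rot: [-179.8, 0.0, 78.6]
force: [-0.1, 0.4, -0.7]
grip_width: 0.0604
```

apply_moves --targets '[[[0,0,0],[0,0,0]],[[0,0,0],[0,0,0]],[[0,0,0],[0,0,0]],[[0,0,0],[0,0,0]],[[0,0,0],[0,0,0]]]' --hand 10 --squeeze 50

```text
time_s: 9.5
tool_pos: [0.5191, 0.1543, 0.0342]
tool_rot: [179.9, -0.0, 78.6]
force: [1.4, -0.4, 1.1]
grip_width: 0.0279
```

apply_moves --targets '[[[0,0,8],[0,0,0]],[[0,0,20],[0,0,0]],[[0,0,45],[0,0,0]],[[0,0,75],[0,0,0]],[[0,0,100],[0,0,0]],[[0,0,100],[0,0,0]]]'

```text
time_s: 10.1
tool_pos: [0.5204, 0.1555, 0.1374]
tool_rot: [179.6, -0.1, 78.6]
force: [0.7, 0.6, -2.9]
grip_width: 0.0217
```

```bash
python3 - <<'E'
from h import *
from scipy.optimize import least_squares
o=env.get_obs();print(o['tool_pos'],o['tool_rot'],o['grip_width'],o['force']);p=env.read_camera('wrist');C=cam(p,o);save(p,'w5')
r=env.regions_of(p,'stage')
print([(q['conf'],np.round(q['rect'])) for q in r])
im=p['image'].copy();c=cv2.findContours(r[0]['region'].astype(np.uint8),0,1)[0];cv2.drawContours(im,c,-1,(255,0,0),1)
cv2.imwrite('pics/v6.png',cv2.resize(im,(800,600),interpolation=3)[:,:,::-1])
E
```

```text
[0.5204087  0.15554023 0.1374366 ] [ 1.79642133e+02 -1.22694166e-01  7.86130204e+01] 0.02165828757942006 [ 0.69481754  0.55859148 -2.92226526]
[(0.83, array([161., 110., 401., 366.]))]
```

View pics/v6.png

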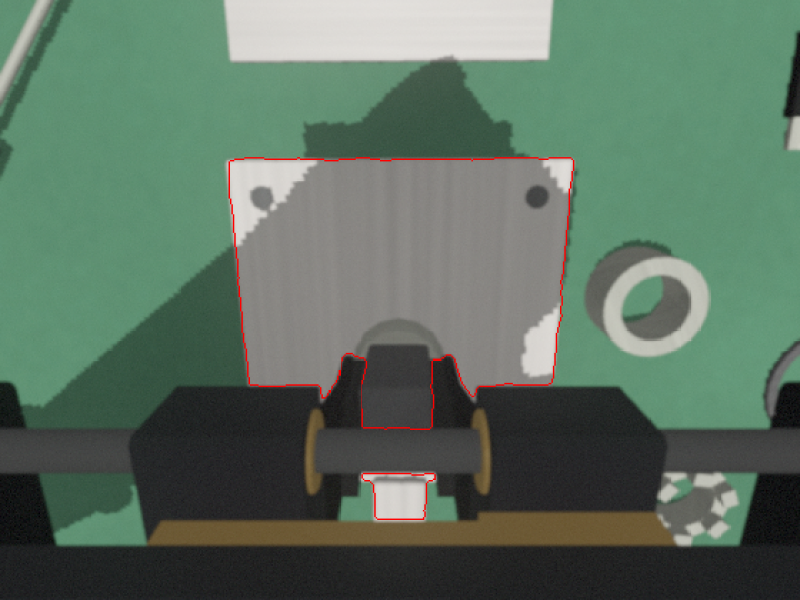

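The stage hangs from the knob. Its far corners are at view (229,158) and (573,158), with the left and right edges running down to (249,384) and (553,384). I'll solve the stage pose relative to the tool from these.

```bash
cat > fit.py <<'E'
from h import *
from scipy.optimize import least_squares
def fit(C,o,cl,cr,l,r,tl,tr):
  f=lambda a:np.array(a)*.7
  cl,cr,l,r,tl,tr=map(f,(cl,cr,l,r,tl,tr))
  T=R.from_euler('xyz',o['tool_rot'],degrees=True);tp=np.array(o['tool_pos'])
  def pts(q,X):
    Rs=R.from_euler('xyz',q[3:]);return Rs.apply(np.array(X)/1000)+q[:3]
  def u(q,A,B,v):
    a,b=proj(C,pts(q,[A,B]));return a[0]+(b[0]-a[0])*(v-a[1])/(b[1]-a[1])
  def res(q):
    c=proj(C,pts(q,[(75,60,26),(75,-60,26)]))
    return np.r_[(c-[cl,cr]).ravel(),u(q,(75,60,26),(-55,60,26),l[1])-l[0],u(q,(75,-60,26),(-55,-60,26),r[1])-r[0],
      .7*(u(q,(-55,11,30),(-102,11,30),tl[1])-tl[0]),.7*(u(q,(-55,-11,30),(-102,-11,30),tr[1])-tr[0]),20*q[3],20*q[4]]
  yaw=np.radians(o['tool_rot'][2]);s=least_squares(res,np.r_[tp+[0,0,-.04],0,0,yaw])
  q=s.x;c,sn=np.cos(q[5]),np.sin(q[5]);d=q[:3]-tp
  print('stage pos',q[:3].round(4),'rpy',np.degrees(q[3:]).round(2),'offset in stage xyz mm',(1000*np.array([c*d[0]+sn*d[1],-sn*d[0]+c*d[1],d[2]])).round(1),'res',s.fun.round(1))
  return q
E
python3 - <<'E'
from fit import *
o=env.get_obs();p=env.read_camera('wrist');C=cam(p,o)
fit(C,o,(229,158),(574,158),(249,384),(553,384),(374,505),(427,505))
E
```

```text
stage pos [0.5199 0.1565 0.0939] rpy [-0.27  1.66 78.57] offset in stage xyz mm [  2.7  -1.3 -39.7] res [-0.1 -0.   0.1  0.   0.1 -0.1  0.1 -0.  -0.1  0.6]
```

```bash
python3 - <<'E'
from h import *
from scipy.optimize import least_squares
d=np.load('w1.npz');C=(d['K'],d['E'])
M=np.array([(60,0,22),(-35,45,33),(-100,72,12),(90,-72,12),(-100,-72,12)])/1000
U=np.array([(475,91.5),(350,182),(283,238),(580,108),(440,324)])*.7
def P(q):
  r=R.from_euler('z',q[2]);return r.apply(M)+[q[0],q[1],0]
s=least_squares(lambda q:(proj(C,P(q))-U).ravel(),[.578,-.304,.4]);print(s.x[:2].round(4),np.degrees(s.x[2]).round(2),s.fun.round(1))
# top camera, same
p=env.read_camera('top');C=cam(p)
im=p['image'];o=cv2.resize(im[140:235,355:445],None,fx=6,fy=6,interpolation=3)[:,:,::-1];cv2.imwrite('pics/v7.png',o)
E
```

```text
[ 0.5767 -0.3041] 23.49 [ 0.1 -0.4 -0.4  0.2 -1.8 -0.1  1.2 -0.4  1.   1.4]
```

apply_moves --targets '[[[5,-15,5],[0,0,0]],[[9,-45,10],[0,0,-0.08]],[[13,-80,10],[0,0,-0.16]],[[17,-120,10],[0,0,-0.24]],[[21,-160,10],[0,0,-0.32]],[[25,-200,10],[0,0,-0.4]],[[29,-240,10],[0,0,-0.48]],[[33,-280,10],[0,0,-0.56]]]'

```text
time_s: 11.1
tool_pos: [0.55, -0.127, 0.1417]
tool_rot: [-179.8, 0.1, 46.3]
force: [1.2, -0.0, -2.7]
grip_width: 0.0215
```

apply_moves --targets '[[[4,-40,0],[0,0,-0.08]],[[8,-80,0],[0,0,-0.16]],[[12,-115,0],[0,0,-0.24]],[[16,-145,0],[0,0,-0.32]],[[20,-165,0],[0,0,-0.38]],[[20,-178,0],[0,0,-0.4]],[[20,-178,0],[0,0,-0.4]],[[20,-178,0],[0,0,-0.4]]]'

```text
time_s: 11.9
tool_pos: [0.571, -0.3019, 0.1426]
tool_rot: [-179.9, 0.0, 23.7]
force: [-0.1, 0.5, -3.5]
grip_width: 0.0218
```

apply_moves --targets '[[[3,-3,-15],[0,0,0]],[[3,-3,-35],[0,0,0]],[[3,-3,-50],[0,0,0]],[[3,-3,-58],[0,0,0]],[[3,-3,-58],[0,0,0]],[[3,-3,-58],[0,0,0]]]'

```text
time_s: 12.5
tool_pos: [0.5747, -0.3064, 0.0859]
tool_rot: [180.0, -0.0, 23.6]
force: [0.0, 0.1, -3.6]
grip_width: 0.0218
```

```bash
python3 - <<'E'
from fit import *
o=env.get_obs();print(o['tool_pos'],o['tool_rot'],o['force']);p=env.read_camera('wrist');C=cam(p,o);save(p,'w6');np.savez('w6.npz',K=C[0],E=C[1],tool_rot=o['tool_rot'],tool_pos=o['tool_pos'])
im=cv2.resize(p['image'],(800,600),interpolation=3)[:430]
s=env.read_camera('scene');save(s,'s6')
b=cv2.resize(s['image'][190:275,130:210],(0,0),fx=4,fy=4,interpolation=3)
im[:340,:320]=im[:340,:320];out=np.zeros((600,800,3),np.uint8);out[:430]=im
t=env.read_camera('top');k=cv2.resize(t['image'][140:235,355:450],(0,0),fx=2,fy=2,interpolation=3)[:170];out[430:600,:190]=k
k=cv2.resize(s['image'][190:275,130:210],(0,0),fx=2,fy=2,interpolation=3);out[430:600,200:360]=k
cv2.imwrite('pics/v7.png',out[:,:,::-1])
E
```

```text
[ 0.57468472 -0.30644393  0.08586744] [ 1.79981070e+02 -2.37977215e-02  2.36224510e+01] [ 0.01429399  0.09457578 -3.64619111]
```

View pics/v7.png

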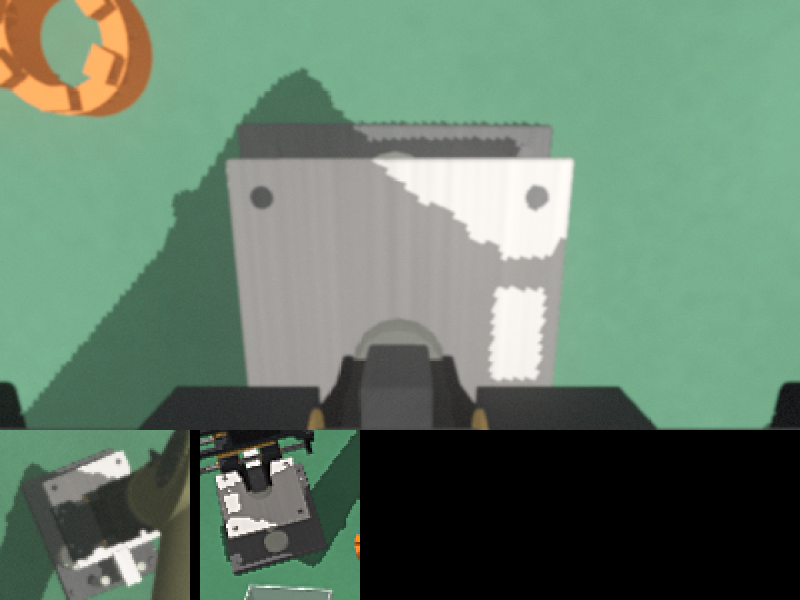

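Here the fixture's far corners show at (238,124) and (552,125), and the stage's at (228,158) and (574,158). Next I'll compute the relative offset.

```bash
python3 - <<'E'
from fit import *
d=np.load('w6.npz');C=(d['K'],d['E']);o=dict(tool_rot=d['tool_rot'],tool_pos=d['tool_pos'])
q=fit(C,o,(228,158),(574,158),(248,384),(553,384),(374,505),(427,505))
X=toplane(C,np.array([(238,124.5),(552,124.5)])*.7,.012);e=X[0]-X[1];y=np.arctan2(-e[0],e[1])
m=X.mean(0)-.09*np.array([np.cos(y),np.sin(y),0]);print('fixture',m.round(4),np.degrees(y),np.linalg.norm(e))
# direct: stage edge at z=tcp-39.7+26
z=d['tool_pos'][2]-.0397+.026
Y=toplane(C,np.array([(228,158),(574,158)])*.7,z);e=Y[0]-Y[1];print('stage len',np.linalg.norm(e));y=np.arctan2(-e[0],e[1])
n=Y.mean(0)-.075*np.array([np.cos(y),np.sin(y),0]);print('stage',n.round(4),np.degrees(y))
D=m-n;y=np.radians(23.5);print('needed shift world mm',1000*D[:2],'stage axes',1000*np.array([np.cos(y)*D[0]+np.sin(y)*D[1],-np.sin(y)*D[0]+np.cos(y)*D[1]]))
E
```

```text
stage pos [ 0.5776 -0.3065  0.0467] rpy [ 0.08  1.6  23.61] offset in stage xyz mm [  2.6  -1.2 -39.2] res [-0.1 -0.   0.1  0.   0.1 -0.1 -0.  -0.   0.   0.6]
fixture [ 0.5756 -0.3049  0.012 ] 23.617309187034863 0.14197495263553542
stage len 0.11884609710048663
stage [ 0.5782 -0.3062  0.0722] 23.613902264957837
needed shift world mm [-2.5991971   1.31264485] stage axes [-1.86020398  2.24020161]
```

apply_moves --targets '[[[-2,1,0],[0,0,0]],[[-2,1,-5],[0,0,0]],[[-2,1,-10],[0,0,0]],[[-2,1,-14],[0,0,0]],[[-2,1,-17],[0,0,0]],[[-2,1,-20],[0,0,0]],[[-2,1,-20],[0,0,0]]]'

```text
time_s: 13.35
tool_pos: [0.572, -0.3055, 0.0649]
tool_rot: [-180.0, 0.0, 23.6]
force: [-0.1, 0.2, -3.3]
grip_width: 0.0218
```

apply_moves --targets '[[[0,0,-1],[0,0,0]],[[0,0,-2],[0,0,0]],[[0,0,-2],[0,0,0]]]' --squeeze 15

```text
time_s: 13.65
tool_pos: [0.5723, -0.3056, 0.0636]
tool_rot: [180.0, 0.0, 23.6]
force: [-0.7, 0.1, -3.2]
grip_width: 0.022
```

apply_moves --targets '[[[0,0,-1],[0,0,0]],[[0,0,-2],[0,0,0]],[[0,0,-2],[0,0,0]]]'

```text
time_s: 13.95
tool_pos: [0.5723, -0.3056, 0.0615]
tool_rot: [180.0, -0.0, 23.6]
force: [0.3, 0.4, -2.6]
grip_width: 0.0223
```

apply_moves --targets '[[[0,0,-1],[0,0,0]],[[0,0,-1],[0,0,0]],[[0,0,-1],[0,0,0]]]' --squeeze 8

```text
time_s: 14.25
tool_pos: [0.5726, -0.3056, 0.0607]
tool_rot: [180.0, -0.0, 23.6]
force: [0.2, 0.9, -3.4]
grip_width: 0.0217
```

apply_moves --targets '[[[0,0,-1],[0,0,0]],[[0,0,-1],[0,0,0]],[[0,0,-2],[0,0,0]],[[0,0,-2],[0,0,0]]]'

```text
time_s: 14.65
tool_pos: [0.5726, -0.306, 0.0598]
tool_rot: [179.9, -0.0, 23.6]
force: [-2.0, 0.6, 5.8]
grip_width: 0.0217
```

apply_moves --targets '[[[0,0,-1],[0,0,0]],[[0,0,-1],[0,0,0]],[[0,0,-1],[0,0,0]]]'

```text
time_s: 14.95
tool_pos: [0.5727, -0.3061, 0.0596]
tool_rot: [179.9, -0.0, 23.6]
force: [-3.8, 1.5, 9.1]
grip_width: 0.0221
```

apply_moves --targets '[[[0,0,0],[0,0,0]],[[0,0,0],[0,0,0]],[[0,0,1],[0,0,0]]]' --squeeze 3

```text
time_s: 15.25
tool_pos: [0.5729, -0.3059, 0.0588]
tool_rot: [179.9, -0.1, 23.6]
force: [0.6, -0.9, -1.5]
grip_width: 0.0219
```

apply_moves --targets '[[[0,0,0],[0,0,0]],[[0,0,0],[0,0,0]],[[0,0,0],[0,0,0]],[[0,0,0],[0,0,0]],[[0,0,0],[0,0,0]]]' --hand 50

```text
time_s: 15.75
tool_pos: [0.5722, -0.3056, 0.0584]
tool_rot: [-180.0, 0.0, 23.6]
force: [-0.7, -0.4, -0.1]
grip_width: 0.0484
```

apply_moves --targets '[[[0,0,30],[0,0,0]],[[0,0,70],[0,0,0]],[[-20,-10,110],[0,0,0]],[[-60,-26,140],[0,0,0]],[[-90,-39,150],[0,0,0]],[[-90,-39,150],[0,0,0]],[[-90,-39,150],[0,0,0]]]'

```text
time_s: 16.45
tool_pos: [0.4819, -0.3453, 0.2091]
tool_rot: [179.9, -0.0, 23.5]
force: [0.1, -0.3, -1.1]
grip_width: 0.0502
```

```bash
python3 - <<'E'
from fit import *
o=env.get_obs();print(o['tool_pos'],o['tool_rot'],o['force']);p=env.read_camera('wrist');C=cam(p,o);save(p,'w7');np.savez('w7.npz',K=C[0],E=C[1],tool_rot=o['tool_rot'],tool_pos=o['tool_pos'])
for r in env.regions_of(p,'stage')[:1]:
    c=cv2.findContours(r['region'].astype(np.uint8),0,1)[0];c=max(c,key=len)[:,0]
    X=toplane(C,c,.048)[:,:2].astype(np.float32);m=cv2.minAreaRect(X);print('stage',r['conf'],np.round(r['rect']),np.round(m[0],4),np.round(m[1],4),round(m[2],1))
cv2.imwrite('pics/v8.png',cv2.resize(p['image'],(800,600),interpolation=3)[:,:,::-1])
E
```

```text
[ 0.48190215 -0.34529086  0.20909317] [ 1.79931060e+02 -2.33612603e-02  2.34805118e+01] [ 0.11626315 -0.32986354 -1.10854445]
stage 0.97 [207.   0. 349. 195.] [ 0.5566 -0.313 ] [0.1625 0.1195] 23.5
```

View pics/v8.png

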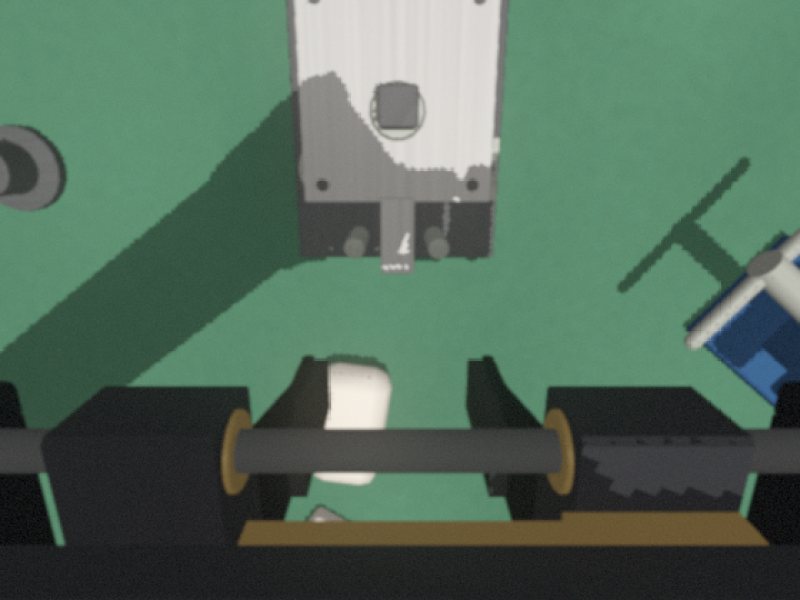

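The stage sits on the fixture with its tongue between the posts at (357,242) and (437,242), level and parallel. I'll check the numbers from plate corners (304,201) and (492,202), tongue tip (381–414,272), and fixture corners (301,258) and (493,257).

```bash
python3 - <<'E'
from h import *
d=np.load('w7.npz');C=(d['K'],d['E'])
im=cv2.imread('pics/w7.png')
def g(n,l,z,x):
  X=toplane(C,np.array(l)*.7,z);e=X[0]-X[1];y=np.arctan2(-e[0],e[1]);m=X.mean(0)-x/1000*np.array([np.cos(np.radians(23.5)),np.sin(np.radians(23.5)),0])
  print(n,m.round(4)[:2],'yaw',np.degrees(y).round(1),'len',np.linalg.norm(e).round(4))
g('plate',[(304,201.5),(492,201.5)],.048,-55)
g('tongue',[(381,272.5),(414.5,272.5)],.052,-102)
g('fixt',[(301,258),(493,257)],.012,-100)
g('posts',[(357,242),(437,242)],.062,-83)
g('knobtop',[(376,107),(419,107)],.093,0)
# predicted pixel for a fixture origin of average
E
```

```text
plate [ 0.5764 -0.3049] yaw 23.5 len 0.1218
tongue [ 0.5769 -0.3045] yaw 23.4 len 0.0224
fixt [ 0.5762 -0.3044] yaw 23.8 len 0.143
posts [ 0.58   -0.3027] yaw 23.5 len 0.0508
knobtop [ 0.5754 -0.3049] yaw 23.5 len 0.0227
```

Plate, tongue and fixture agree within about 1 mm, and the heights match, so the feet are home. Next, the notched ring.

apply_moves --targets '[[[182,280,-20],[0,0,0.67]],[[182,280,-20],[0,0,0.67]],[[182,280,-20],[0,0,0.67]],[[182,280,-20],[0,0,0.67]],[[182,280,-20],[0,0,0.67]],[[182,280,-20],[0,0,0.67]],[[182,280,-20],[0,0,0.67]],[[182,280,-20],[0,0,0.67]]]' --hand 87 --squeeze 30

```text
time_s: 17.35
tool_pos: [0.6659, -0.0541, 0.1869]
tool_rot: [-179.8, -0.3, 62.7]
force: [0.3, 0.1, -0.4]
grip_width: 0.0866
```

```bash
python3 - <<'E'
from fit import *
o=env.get_obs();print(o['tool_pos'],o['tool_rot'],o['force']);p=env.read_camera('wrist');C=cam(p,o);save(p,'w8')
for t in ('notched_ring','plain_ring'):
 for r in env.regions_of(p,t):
    m=r['region'].astype(np.uint8);X=toplane(C,[((r['rect'][0]+r['rect'][2])/2,(r['rect'][1]+r['rect'][3])/2)],.02)
    col=p['image'][r['region']].mean(0).round();c=max(cv2.findContours(m,0,1)[0],key=len)[:,0]
    h=cv2.minEnclosingCircle(toplane(C,c,.031)[:,:2].astype(np.float32))
    print(t,round(r['conf'],2),np.round(r['rect']),X.round(4)[0,:2],col,np.round(h[0],4),round(h[1],4))
cv2.imwrite('pics/v9.png',cv2.resize(p['image'],(800,600),interpolation=3)[:,:,::-1])
E
```

```text
[ 0.66586856 -0.05406657  0.18690624] [-179.7684411    -0.34048439   62.69687965] [ 0.2789826   0.08223597 -0.35572123]
notched_ring 0.94 [255. 125. 314. 194.] [ 0.6846 -0.0296] [140. 143. 134.] [ 0.685  -0.0278] 0.03
notched_ring 0.79 [254. 231. 312. 293.] [ 0.6346 -0.1247] [214. 146.  85.] [ 0.6369 -0.1206] 0.0348
plain_ring 0.68 [143.   0. 225.  58.] [0.6588 0.1108] [188. 193. 182.] [0.6659 0.1152] 0.0333
plain_ring 0.59 [244. 331. 381. 383.] [ 0.61   -0.2471] [103. 104. 101.] [ 0.6187 -0.2487] 0.0662
```

View pics/v9.png

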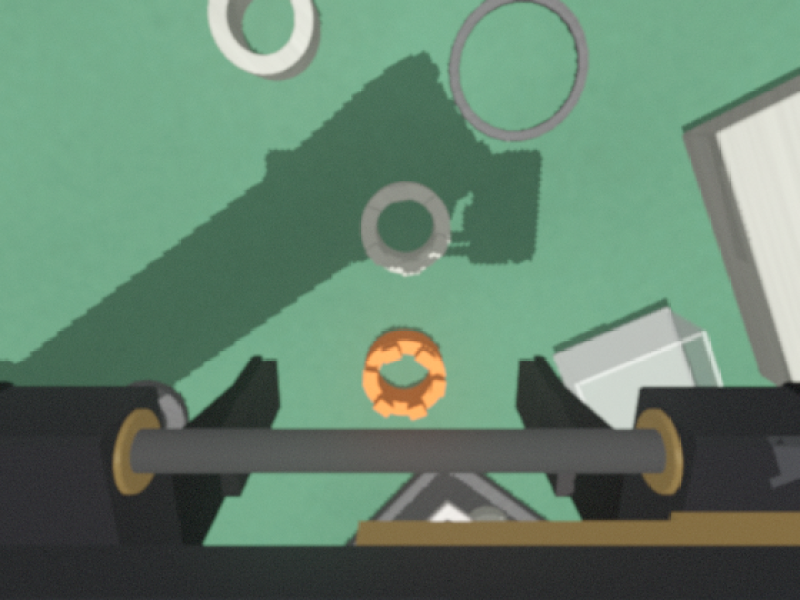

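The grey toothed ring is at view px (405,228), with the orange one at (405,373) in line along the tool's x axis, so both fingers have clearance. I'll descend on it.

apply_moves --targets '[[[19,25,-40],[0,0,0]],[[19,25,-80],[0,0,0]],[[19,25,-120],[0,0,0]],[[19,25,-150],[0,0,0]],[[19,25,-165],[0,0,0]],[[19,25,-165],[0,0,0]],[[19,25,-165],[0,0,0]]]'

```text
time_s: 18.2
tool_pos: [0.6842, -0.0403, 0.0249]
tool_rot: [179.9, -0.0, 61.9]
force: [0.2, 0.3, 1.1]
grip_width: 0.0872
```

apply_moves --targets '[[[1,12,0],[0,0,0]],[[1,12,-10],[0,0,0]],[[1,12,-19],[0,0,0]],[[1,12,-19],[0,0,0]],[[1,12,-19],[0,0,0]]]'

```text
time_s: 18.7
tool_pos: [0.6839, -0.028, 0.004]
tool_rot: [-180.0, 0.0, 62.0]
force: [-0.0, 0.1, 0.8]
grip_width: 0.0873
```

apply_moves --targets '[[[0,0,0],[0,0,0]],[[0,0,0],[0,0,0]],[[0,0,0],[0,0,0]],[[0,0,0],[0,0,0]],[[0,0,0],[0,0,0]]]' --hand 50

```text
time_s: 19.2
tool_pos: [0.6845, -0.0278, 0.0048]
tool_rot: [180.0, -0.0, 62.0]
force: [0.0, -0.7, 0.0]
grip_width: 0.0603
```

apply_moves --targets '[[[0,0,10],[0,0,0]],[[0,0,40],[0,0,0]],[[0,0,80],[0,0,0]],[[0,0,120],[0,0,0]],[[0,0,140],[0,0,0]],[[0,0,140],[0,0,0]],[[0,0,140],[0,0,0]]]'

```text
time_s: 19.9
tool_pos: [0.6836, -0.0278, 0.1437]
tool_rot: [-179.9, 0.1, 62.0]
force: [0.2, -0.4, -4.2]
grip_width: 0.0603
```

```bash
python3 - <<'E'
from fit import *
o=env.get_obs();print(o['tool_pos'],o['tool_rot'],o['force']);p=env.read_camera('wrist');C=cam(p,o);save(p,'w9')
np.savez('w9.npz',K=C[0],E=C[1],tool_rot=o['tool_rot'],tool_pos=o['tool_pos'])
cv2.imwrite('pics/v10.png',cv2.resize(p['image'][200:400,160:400],None,fx=3,fy=3,interpolation=3)[:,:,::-1])
E
```

```text
[ 0.68356805 -0.02776598  0.14370737] [-1.79943467e+02  5.53203687e-02  6.19868991e+01] [ 0.2011028  -0.43231972 -4.17131876]
```

View pics/v10.png

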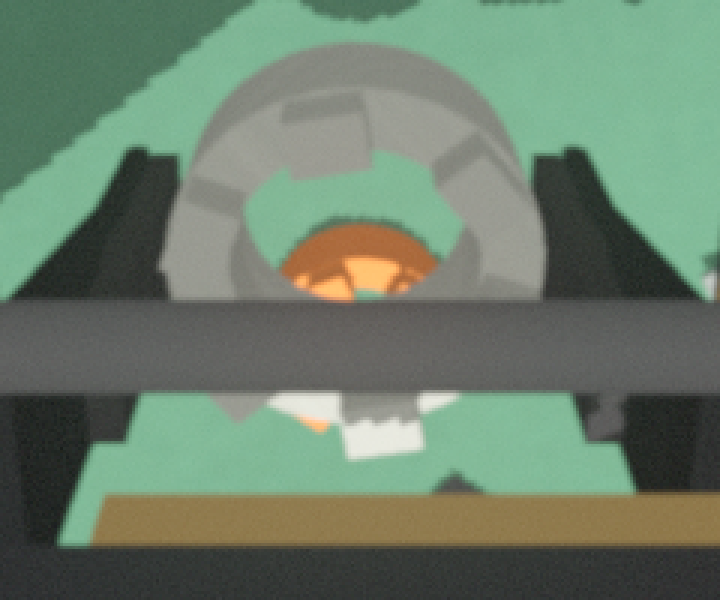

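```bash
python3 - <<'E'
from h import *
d=np.load('w9.npz');C=(d['K'],d['E']);t=d['tool_pos'];y=np.radians(d['tool_rot'][2])
def f(u,v,z):
  X=toplane(C,[(160+u/3,200+v/3)],t[2]+z)[0]-t;print(u,v,z,(1000*np.array([np.cos(y)*X[0]+np.sin(y)*X[1],np.sin(y)*X[0]-np.cos(y)*X[1]])).round(1))
f(360,43,-.0045)
f(350,88,.0265)   # body/tooth outer top front
f(383,459,.0265)
E
```

```text
360 43 -0.0045 [27.9  0.8]
350 88 0.0265 [31.5 -0.8]
383 459 0.0265 [-31.2   4.4]
```

apply_moves --targets '[[[-10,-20,20],[0,0,0]],[[-28,-65,35],[0,0,0]],[[-47,-110,35],[0,0,0]],[[-66,-155,35],[0,0,0]],[[-85,-200,35],[0,0,0]],[[-104,-245,35],[0,0,0]],[[-123,-290,35],[0,0,0]],[[-140,-325,35],[0,0,0]]]'

```text
time_s: 20.75
tool_pos: [0.5409, -0.3559, 0.1766]
tool_rot: [-179.7, 0.1, 61.8]
force: [1.0, -1.1, -4.1]
grip_width: 0.0607
```

apply_moves --targets '[[[-6,-21,0],[0,0,0]],[[-6,-21,0],[0,0,0]],[[-6,-21,0],[0,0,0]],[[-6,-21,0],[0,0,0]]]'

```text
time_s: 21.15
tool_pos: [0.5386, -0.3714, 0.1781]
tool_rot: [-179.9, -0.1, 62.1]
force: [0.4, 0.9, -3.4]
grip_width: 0.0603
```

```bash
python3 - <<'E'
from fit import *
o=env.get_obs();print(o['tool_pos'],o['tool_rot'],o['force'],o['grip_width']);p=env.read_camera('wrist');C=cam(p,o);save(p,'w10')
np.savez('w10.npz',K=C[0],E=C[1],tool_rot=o['tool_rot'],tool_pos=o['tool_pos'])
r=env.regions_of(p,'stage')[0];X=toplane(C,max(cv2.findContours(r['region'].astype(np.uint8),0,1)[0],key=len)[:,0],.048)[:,:2].astype(np.float32);m=cv2.minAreaRect(X);print(m,r['rect'])
cv2.imwrite('pics/v11.png',cv2.resize(p['image'],(800,600),interpolation=3)[:,:,::-1])
E
```

```text
[ 0.53855083 -0.3714345   0.17812793] [-1.79863242e+02 -9.80640559e-02  6.21145943e+01] [ 0.38724292  0.86354063 -3.39123062] 0.06027620061862344
((0.5636583566665649, -0.30949509143829346), (0.17748279869556427, 0.1211799755692482), 22.76698112487793) [182.3, 0.0, 394.3, 210.7]
```

View pics/v11.png

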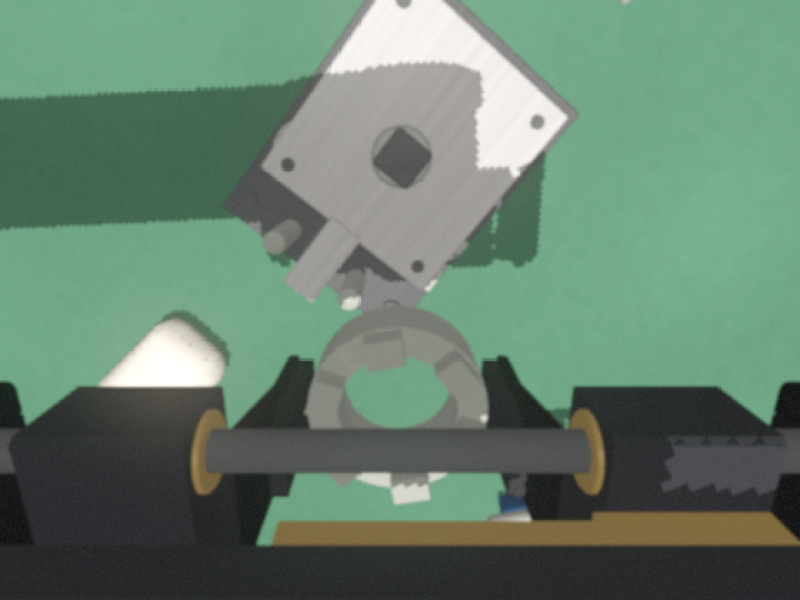

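Stage pose holds at (0.576,-0.304): the knob foot is at view (402,157) and the ring hangs level between the fingers, at (308..488, 400). I'll compute the ring-to-knob offset in the same picture.

```bash
python3 - <<'E'
from h import *
d=np.load('w10.npz');C=(d['K'],d['E']);t=d['tool_pos'];y=np.radians(d['tool_rot'][2])
def f(n,u,v,z):
  X=toplane(C,[(.7*u,.7*v)],z)[0];x=X-t;print(n,X.round(4),(1000*np.array([np.cos(y)*x[0]+np.sin(y)*x[1],np.sin(y)*x[0]-np.cos(y)*x[1]])).round(1))
f('foot',402,156.5,.048)
f('kn top',403,158,.093)
f('ringL',308,400,t[2]+.0265);f('ringR',488,400,t[2]+.0265);f('ring front bottom',398,306,t[2]-.0045)
E
```

```text
foot [ 0.5765 -0.3048  0.048 ] [76.6  2.3]
kn top [ 0.5767 -0.3047  0.093 ] [76.8  2.5]
ringL [ 0.5176 -0.3518  0.2046] [  7.5 -27.7]
ringR [ 0.5667 -0.3778  0.2046] [ 7.6 27.9]
ring front bottom [ 0.5517 -0.3468  0.1736] [28.   0.1]
```

apply_moves --targets '[[[19,34,-10],[0,0,0]],[[38,67,-30],[0,0,0]],[[38,67,-50],[0,0,0]],[[38,67,-50],[0,0,0]],[[38,67,-50],[0,0,0]],[[38,67,-50],[0,0,0]]]'

```text
time_s: 21.85
tool_pos: [0.5765, -0.3081, 0.1309]
tool_rot: [179.9, 0.0, 61.9]
force: [-0.2, 0.0, -3.6]
grip_width: 0.0602
```

```bash
python3 - <<'E'
from h import *
for i in range(2):
  o=env.get_obs();print(o['tool_pos'],o['force']);env.read_camera('top')
E
```

```text
[ 0.57652968 -0.30813479  0.13086662] [-0.18656361  0.04706997 -3.62675383]
[ 0.57659707 -0.30819105  0.13103302] [ 0.45847182 -0.90226248 -4.05498067]
```

apply_moves --targets '[[[-0.5,4,0],[0,0,0]],[[-0.5,4,-10],[0,0,0]],[[-0.5,4,-25],[0,0,0]],[[-0.5,4,-40],[0,0,0]],[[-0.5,4,-55],[0,0,0]],[[-0.5,4,-65],[0,0,0]],[[-0.5,4,-65],[0,0,0]],[[-0.5,4,-65],[0,0,0]]]'

```text
time_s: 22.75
tool_pos: [0.5759, -0.3026, 0.0644]
tool_rot: [-180.0, -0.0, 62.0]
force: [0.0, 0.3, -3.8]
grip_width: 0.0601
```

apply_moves --targets '[[[0,-1,-2],[0,0,0]],[[0,-1,-4],[0,0,0]],[[0,-1,-6],[0,0,0]],[[0,-1,-8],[0,0,0]],[[0,-1,-9],[0,0,0]],[[0,-1,-9],[0,0,0]]]' --squeeze 12

```text
time_s: 23.35
tool_pos: [0.5756, -0.3036, 0.0554]
tool_rot: [-180.0, 0.0, 62.0]
force: [-0.9, -1.1, -3.6]
grip_width: 0.0609
```

apply_moves --targets '[[[0,0,-1],[0,0,0]],[[0,0,-2],[0,0,0]],[[0,0,-2],[0,0,0]]]'

```text
time_s: 23.65
tool_pos: [0.5757, -0.3036, 0.0534]
tool_rot: [-180.0, -0.0, 62.0]
force: [-0.2, -0.5, -4.0]
grip_width: 0.0609
```

apply_moves --targets '[[[0,0,-1],[0,0,0]],[[0,0,-1],[0,0,0]],[[0,0,-2],[0,0,0]],[[0,0,-2],[0,0,0]]]' --squeeze 8

```text
time_s: 24.05
tool_pos: [0.576, -0.3036, 0.0525]
tool_rot: [180.0, 0.0, 62.0]
force: [-2.1, 1.2, 2.4]
grip_width: 0.0609
```

apply_moves --targets '[[[0,0,0],[0,0,0]],[[0,0,0],[0,0,0]]]' --squeeze 3

```text
time_s: 24.25
tool_pos: [0.576, -0.3036, 0.0523]
tool_rot: [180.0, 0.0, 62.0]
force: [-2.5, 1.3, 5.4]
grip_width: 0.061
```

apply_moves --targets '[[[0,0,1],[0,0,0]],[[0,0,1],[0,0,0]],[[0,0,1],[0,0,0]],[[0,0,1],[0,0,0]],[[0,0,1],[0,0,0]]]' --hand 86

```text
time_s: 24.75
tool_pos: [0.5759, -0.3037, 0.0524]
tool_rot: [180.0, -0.0, 62.0]
force: [-0.9, -1.0, 0.3]
grip_width: 0.085
```

apply_moves --targets '[[[0,0,20],[0,0,0]],[[0,0,60],[0,0,0]],[[0,0,100],[0,0,0]],[[-19,-35,125],[0,0,0]],[[-38,-70,140],[0,0,0]],[[-38,-70,140],[0,0,0]],[[-38,-70,140],[0,0,0]]]'

```text
time_s: 25.45
tool_pos: [0.537, -0.3753, 0.1928]
tool_rot: [180.0, 0.0, 61.8]
force: [1.2, 1.1, 0.4]
grip_width: 0.0861
```

```bash
python3 - <<'E'
from fit import *
o=env.get_obs();print(o['tool_pos'],o['tool_rot'],o['force'],o['grip_width']);p=env.read_camera('wrist');C=cam(p,o);save(p,'w11')
np.savez('w11.npz',K=C[0],E=C[1],tool_rot=o['tool_rot'],tool_pos=o['tool_pos'])
r=env.regions_of(p,'stage')[0];X=toplane(C,max(cv2.findContours(r['region'].astype(np.uint8),0,1)[0],key=len)[:,0],.048)[:,:2].astype(np.float32);print(cv2.minAreaRect(X))
for r in env.regions_of(p,'notched_ring'):
  X=toplane(C,max(cv2.findContours(r['region'].astype(np.uint8),0,1)[0],key=len)[:,0],.079)[:,:2].astype(np.float32);print(r['conf'],r['rect'],cv2.minEnclosingCircle(X))
cv2.imwrite('pics/v12.png',cv2.resize(p['image'],(800,600),interpolation=3)[:,:,::-1])
E
```

```text
[ 0.5370375  -0.37528731  0.19281375] [1.79958468e+02 1.81982305e-02 6.17931029e+01] [1.23376173 1.09623425 0.42516638] 0.08610492306070751Traceback (most recent call last):
  File "<stdin>", line 4, in <module>
IndexError: list index out of range
```

```bash
python3 - <<'E'
from fit import *
d=np.load('w11.npz');C=(d['K'],d['E'])
p=env.read_camera('wrist')
for n,z in(('notched_ring',.079),('stage',.048),('tongue',.05),('knob',.093)):
 for r in env.regions_of(p,n):
  X=toplane(C,max(cv2.findContours(r['region'].astype(np.uint8),0,1)[0],key=len)[:,0],z)[:,:2].astype(np.float32);print(n,r['conf'],np.round(r['rect']),cv2.minEnclosingCircle(X),cv2.minAreaRect(X))
cv2.imwrite('pics/v12.png',cv2.resize(p['image'],(800,600),interpolation=3)[:,:,::-1])
E
```

```text
notched_ring 0.71 [244.  67. 318. 147.] ((0.5745691061019897, -0.3084050416946411), 0.02920353412628174) ((0.5747194290161133, -0.3082134425640106), (0.05632036179304123, 0.05751466751098633), 16.719249725341797)
stage 0.88 [189.   0. 391. 207.] ((0.5719273090362549, -0.3207225501537323), 0.09543224424123764) ((0.56288743019104, -0.31291261315345764), (0.17768771946430206, 0.11977945268154144), 23.22665023803711)
tongue 0.58 [187.   1. 391. 203.] ((0.571631133556366, -0.3207358121871948), 0.09511499851942062) ((0.562724232673645, -0.3132322132587433), (0.17710095643997192, 0.11967140436172485), 23.153785705566406)
knob 0.59 [243.  70. 318. 151.] ((0.5746538639068604, -0.307870090007782), 0.027941301465034485) ((0.5745682120323181, -0.3077990412712097), (0.05474250763654709, 0.05443373695015907), 63.72688293457031)
knob 0.58 [260.  87. 302. 129.] ((0.5756182670593262, -0.30696630477905273), 0.015089952386915684) ((0.5755119919776917, -0.3069034218788147), (0.029610032215714455, 0.029372068122029305), 36.632076263427734)
```

View pics/v12.png

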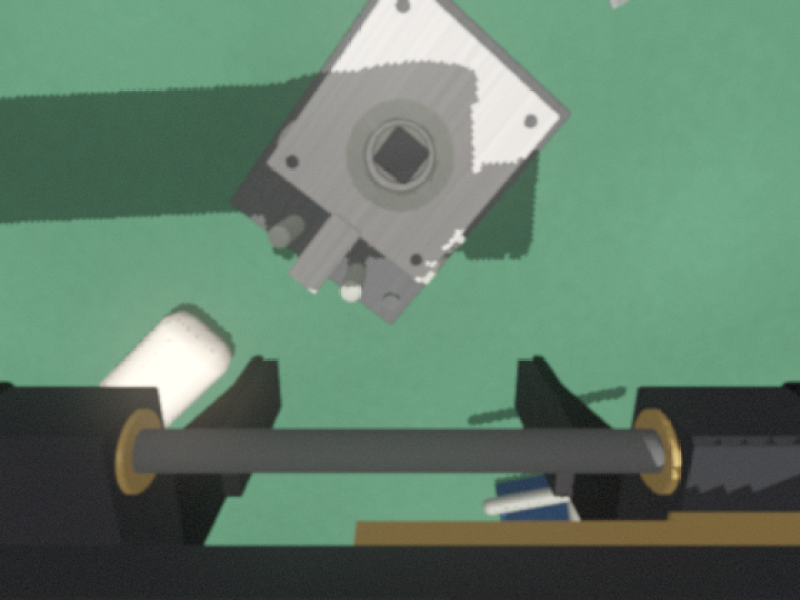

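The ring lies flat and concentric with the knob: the ring centre is at view (400,155) and the knob's at (401,155). The tongue is still between the posts. I'll do a last check of the fixture against the stage in a fresh frame, then look at the bystanders.

```bash
python3 - <<'E'
from fit import *
o=env.get_obs();p=env.read_camera('wrist');C=cam(p,o);print(o['tool_pos'],o['force'])
M=np.array([(-100,72,12),(90,-72,12),(-100,-72,12)])/1000;U=np.array([(232,202),(570,113),(392,325)])*.7
s=least_squares(lambda q:(proj(C,R.from_euler('z',q[2]).apply(M)+[q[0],q[1],0])-U).ravel(),[.576,-.304,.41]);print('fixture',s.x.round(4),s.fun.round(1))
c=np.cos(s.x[2]);sn=np.sin(s.x[2])
for n,z in(('notched_ring',.079),('stage',.048)):
 for r in env.regions_of(p,n)[:1]:
  X=toplane(C,max(cv2.findContours(r['region'].astype(np.uint8),0,1)[0],key=len)[:,0],z)[:,:2].astype(np.float32)
  m=cv2.minAreaRect(X);k=np.array(cv2.minEnclosingCircle(X)[0] if n!='stage' else m[0])+(np.array([c,sn])*.0135 if n=='stage' else 0);print(n,k.round(4),m[2])
t=env.read_camera('top');T=cam(t)
for n,z in(('plain_ring',.03),('hub',.01)):
  for r in env.regions_of(t,n)[:1]: b=r['rect'];print(n,toplane(T,[(b[0]+b[2])/2,(b[1]+b[3])/2],z).round(3))
E
```

```text
[ 0.5382359  -0.37246097  0.19215021] [0.80858745 0.51782033 0.85343975]
fixture [ 0.5767 -0.3048  0.4085] [-2.8  0.7  2.6 -0.6  0.1  0.6]
notched_ring [ 0.5728 -0.3157] 23.516977310180664
stage [ 0.5758 -0.3043] 23.33845329284668
plain_ring [[0.658 0.112 0.03 ]]
hub [[ 0.581 -0.32   0.01 ]]
```

```bash
python3 -c "
from cell import env
print(env.sign_off())"
```

```text
the job is handed in; nothing more can be done
None
```

I finished the job and handed it in at about 26 s on the robot clock; signing off gives no verdict. I pulled the stage out by its tongue and stood it on the mat. I then lifted it by the knob and lowered it onto the fixture, tongue between the posts. Last, I set the notched ring on the stage over the knob and let go.

**Last checks that agreed:**
- **Stage:** it measured within about 1 mm of the fixture pose and at the same angle. Its apparent plate size fits the seated height, and contact came within about 1 mm of the predicted height.
- **Notched ring:** it looked flat and concentric with the knob, 1 px apart in the last picture. Contact came at the height expected for a ring lying on the plate.
- **Plain ring:** it is where it started, within about 2 mm.

**Checks that failed or disagreed:**
- **Ring position:** the final automatic reading put the ring 11 mm off. The reading just before it, and the picture I viewed, showed about 1 mm or less. I took the last one as a bad mask and did not re-measure.
- **Hub:** the final reading was a false hit on the fixture, so its end position is unconfirmed. The arm never came near it at its own height, and pictures taken along the way showed it in its place.
- **Fixture corners:** the last fit left errors of up to 3 px, roughly 3 mm.

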